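# Sight a centring target through a swivel mirror

## Task

Balance the sighting target upright on the very top of the white domed blank and let go of it. Then turn the spring-loaded inspection mirror by the pin on its lever until the little camera on the stand sees the target's pin in the middle of the mirror, and finish while still holding the mirror at that angle (it springs back if released). Leave the felt block and the chuck key where they lie.

Things in the scene. Friction and masses are not known exactly. Their poses are not given: they have to be found in the camera images.
- target: loose sighting target of bare aluminium, 0.15 kg: a flat round foot 50 mm across and 10 mm thick with an upright round pin 16 mm in diameter in its middle, 66 mm tall in all. Origin at the centre of the flat underside, z up along the pin. Starts upright on the bench to the left, in front of the tall blue lathe (lathe x from about 0.63 m: carry it past in front); grip it by the pin
- mark (a point): the mark that the camera must see: the grooved head of the target's pin, on the pin's axis 55 mm above the underside
- dome: white opal-glass domed blank fixed to the bench on the right: a cap of a sphere of radius 75 mm, 45 mm high, 137 mm across at the bench. Origin at the centre of its underside. A flat thing set on its top within about 10 mm of the middle stays there, leaning about 1 degree for each millimetre off centre
- crown (a point): topmost point of the dome, 45 mm above the bench
- stand: inspection stand fixed to the bench: a dark steel base bar 165 x 44 x 10 mm that carries the swivel mirror near one end and a small grey camera (34 mm cube, black lens) on a post near the other. Origin under the mirror's pivot; its x axis points along the bar from the mirror to the camera, which looks back along it at the mirror; z up. Highest point of the camera 115 mm above the bench
- pivot (a point): centre of the mirror's face, on its vertical pivot axis, 100 mm above the bench; it stays there when the mirror turns. The mirror is 60 mm wide and 54 mm high with a black backing, its top 127 mm above the bench
- lens (a point): front of the camera's lens, 87 mm from the pivot along the stand's x axis, 100 mm above the bench; the camera looks horizontally straight at the pivot
- mirror (a joint): mirror angle about its upright pivot (rad): 0 at the rest stop, growing clockwise seen from above, to 1.4. The way the face looks is turned 0.35 - value (counter-clockwise from above) from the stand's x axis. A spring drives it back to 0: 0.12 Nm per rad plus 0.06 Nm (about 1 N at the lever pin at rest, 2.5 N at 1.0).
- lever_pin (a point): grip point on the upright steel pin at the end of the lever that sticks out 70 mm behind the mirror, on the side away from where the face looks. The pin is 12 mm in diameter, its top 133 mm above the bench; this point lies on its axis at 120 mm. The lever's 8 mm rod runs below at 85 mm. The pin circles the pivot at 70 mm
- sightline (a point): the camera's line of sight after reflection at the mirror, as a frame (nothing solid): origin at the pivot, x axis along the reflected line, y horizontally to its left, z up. It turns twice as far as the mirror. The mark is seen in the middle of the mirror when it lies on this x axis
- felt_block: bystander: pale felt block 38 x 60 x 22 mm lying on the left; origin under its centre
- chuck_key: bystander: small steel T-shaped chuck key, 66 x 72 x 18 mm, lying on the left; origin under its centre
Mind the look-alikes: they are no part of the job. Several things look just like the target: the one meant starts farthest to the robot's left.

How it is judged:
On the way, in this order (a step that is already met when the one before it is completed fails the run):
1. the target stands balanced on the dome's crown, let go (horizontal distance between target and crown below 0.014 m and height (world z) of target above 0.035 m and angle between target's own z axis and vertical below 0.2 rad and contact force between target and dome above 0.3 N and contact force between the fingers and target below 0.05 N and linear speed of target below 0.03 m/s), for 0.3 s.
2. the mirror is held so that the camera's line of sight meets the mark (all of step 1 and y of mark in the frame of sightline between -0.025 and 0.025 m and x of mark in the frame of sightline above 0.05 m and contact force between the fingers and stand above 0.5 N and velocity of joint mirror between -0.1 and 0.1 rad/s), for 0.3 s.
At the end, for the whole second after the job is handed in: The target rests on the dome alone, its foot's centre within 14 mm of the crown and its pin within 0.2 rad of upright, still. The fingers press on the mirror's lever (over 0.5 N) and hold the mirror still so that the reflected line of sight passes within 25 mm to either side of the mark on the pin (all of step 2); the arm keeps its last pose, push and grip.
It fails at once if the felt block is moved by more than 20 mm (distance of felt_block from where it was at the start of the episode above 0.02 m).
It fails at once if the chuck key is moved by more than 20 mm (distance of chuck_key from where it was at the start of the episode above 0.02 m).
It also fails if it takes over 54 s, if anything falls off the work surface, if the arm or the gripper's body presses on something with over 40 N, if the wrist force passes 120 N, or if a joint passes its speed limit or range.

## Robot

A 7-joint arm with a two-finger parallel gripper is mounted at the origin on a cart in front of the work surface, level with it; the furniture and walls round the work are solid. World frame = base frame: x ahead of the robot, y to its left, z up, the work surface at z = 0. Lengths are in m, angles in rad, forces in N, time in s.
With the tool pointing down it reaches from about 0.425 to 0.875 m from the base axis. Payload 4.7 kg.
Tool frame: the origin (TCP) lies midway between the tips of the shut fingers; the grasp point (between the pads) lies 19 mm behind it (ctrl.grip_point_offset is the distance from the TCP to the grasp point, in m); z points along the fingers, y is the line along which they close (so a half turn about z gives the same grasp; the last joint's range is limited). The gripper opens to 87 mm and grips with 3 to 60 N. Pads are 19 mm wide; open, the fingers measure 117 mm over their backs; the gripper's body (75 mm by 190 mm) begins 51 mm behind the grasp point.
Start: joints at [1.291, 0.321, -0.07, 1.45, 0.023, 1.371, -0.057], TCP at [0.188, -0.622, 0.223] pointing down, gripper open.
Joint ranges: [-2.86, 2.86], [-0.3, 2.09], [-1.38, 1.24], [0.06, 2.45], [-1.56, 4.7], [0.09, 2.05], [-2.69, 2.69]. Speed limits (rad/s): [2.57, 2.57, 3.14, 3.14, 3.14, 3.14, 3.14].

## Interface

Orientations are given as a rotation vector (axis times angle).
In Python, from bench import ctrl gives the robot as it stands.
- The arm moves only by the tool move_arm, never from a script. Its argument "increments" is text: rows parted by semicolons, each of 7 numbers parted by spaces: the shift along the world's x, y, z in mm, then the turn, a rotation vector about the world's x, y, z in degrees, then the closure in counts, from 0 (fully open) to 255 (shut). A call has exactly 8 rows; each row shifts and turns the commanded pose from where the row before left it; what a row does not reach is not made up. A row lasts 1/12 s, in which the tool goes at most 41.7 mm and 7.16 degrees, less where a joint would pass 70% of its speed; a pose out of reach is approached as far as the arm can. A call with a gripper value outside its range is refused whole. The fingers move at their own pace and stop on an object; "grip_force" is the grip in N (left out, the last holds). Time passes only in rows, so rows that do not move let the fingers close, or fill a call up. It gives the time, the measured TCP pose, the force, the opening and the grip force at its end, in the units of the state.
- ctrl.get_state(): the state, without advancing time (a new reading comes with each control period).
- ctrl.get_image(name): name is "scene" or "top" or "wrist"; returns a dict with "frame" (400x640x3 uint8, red, green, blue), "depth" (400x640 float32, m along the optical axis (not along the pixel's ray), 0 where there is no reading), "fx", "fy", "cx", "cy" (pixels), "position" and "orientation" of the camera in the world. Camera axes: x right, y down, z forward; pixel columns grow to the right and rows downward; lengths in m; the calibration is good to about 2 mm. A picture is of the moment at which its call begins.
- ctrl.close_job(): hands the job in; it is judged then, once.
Trained networks look in a picture, given as the dict that the camera call returned (one of the last four; its "shot" number tells which), for a name from the list of things; names that differ only in an ending like _2 or _b are one class to them, and where a whole thing is asked for, a point or a joint stands for the part that bears it (a point fixed in the world has none). Each returns a list of dicts, best first, with "score" (0 to 1); they miss things now and then, are a little off and sometimes report something else, mostly with a low value. They report only what shows in the picture. A call takes as long as a camera call. They do not tell look-alikes from the thing itself.
- ctrl.find_in(target, picture): "centre" ([x, y, z] in m, in world coordinates, good to about 4 mm: the middle of the surface that is visible of it).
- ctrl.silhouettes(target, picture): "region" (400x640 bool, what is visible of it).
The state is a dict: "time": time; "joint_positions": joint angles; "qd": joint speeds; "joint_torque": joint torques, N m; "position": TCP position; "tool_rot": TCP orientation; "ft_force": force on the tool from outside, world axes, zero at the start; "torque": the same for the moment, N m; "grip_width": opening from 0.0 (shut) to 1.0 (fully open); "grip_force": force on a finger pad.
Only numpy, scipy, OpenCV 4.12 (cv2) and the standard library are available. Lean on these libraries where they do the work, as an engineer would, in place of code of your own. Each camera call takes 0.05 s, during which the arm holds its last target. There are 200 camera calls.

## Working session

There is one attempt and no reset: what is moved stays moved. The work goes in short steps, Python scripts to look and compute and a tool call to move; the robot and the scene stay as the last step left them, time stands still between calls to the robot, and variables do not carry over. Pictures are saved under pics/ and viewed, at most 10 in all, crops included, and the job is handed in when it is done.

Besides the shell and the picture viewer there is one more tool, called after "Call:" as name(argument=value, ...), one argument or row to a line, values as JSON. move_arm: Moves the arm, as the interface text tells. Its arguments: {"type":"object","properties":{"increments":{"type":"string"},"grip_force":{"type":"number"}},"required":["increments"]}

```bash
mkdir -p pics
cat > h.py <<'E'
import numpy as np,cv2
from scipy.spatial.transform import Rotation as R
from bench import ctrl
def rot(p):
    o=np.array(p["orientation"],float)
    if o.shape==(3,3): return o
    return R.from_rotvec(o).as_matrix() if o.size==3 else R.from_quat(o).as_matrix()
def pts(p,mask=None):
    d=p["depth"];v,u=np.nonzero((d>0)&(mask if mask is not None else True))
    z=d[v,u];c=np.c_[(u-p["cx"])/p["fx"]*z,(v-p["cy"])/p["fy"]*z,z]
    return c@rot(p).T+np.array(p["position"])
def proj(p,w):
    c=(np.array(w)-p["position"])@rot(p);return c[0]/c[2]*p["fx"]+p["cx"],c[1]/c[2]*p["fy"]+p["cy"]
E
python3 - <<'E'
from h import *
ims=[]
for n in("scene","top"):
    p=ctrl.get_image(n);ims.append(p["frame"]);print(n,p["position"],p["orientation"],p["fx"])
    for t in("target","dome","stand","mirror","lever_pin","felt_block","chuck_key"):
        for r in ctrl.find_in(t,p)[:6]:
            print(t,np.round(r["centre"],3),round(r["score"],2),np.round(proj(p,r["centre"])))
cv2.imwrite("pics/a.png",cv2.resize(np.vstack(ims)[:,:,::-1],(480,600)) if 0 else ims[0][:,:,::-1]);cv2.imwrite("pics/b.png",ims[1][:,:,::-1])
s=ctrl.get_state();print(s["position"],s["tool_rot"],s["time"],s["grip_width"])
E
```

```text
scene [-0.51563869  0.66754166  1.19674325] [-1.23268091  2.24539274 -1.03295808] 503.6224613565493
target [0.532 0.322 0.013] 0.76 [220. 264.]
target [0.546 0.225 0.007] 0.47 [246. 251.]
target [0.458 0.191 0.008] 0.46 [269. 264.]
dome [ 0.505 -0.443  0.025] 0.65 [412. 185.]
stand [ 0.463 -0.241  0.088] 0.66 [378. 197.]
mirror [ 0.459 -0.24   0.086] 0.64 [378. 198.]
mirror [ 0.446 -0.217  0.102] 0.56 [376. 199.]
lever_pin [ 0.443 -0.219  0.099] 0.66 [377. 200.]
felt_block [0.588 0.424 0.023] 0.76 [182. 263.]
top [ 0.23062988 -0.02890176  1.61904083] [-2.09627046  2.14288981 -0.15791017] 466.67918868964296
target [0.528 0.307 0.008] 0.71 [234. 202.]
target [0.457 0.185 0.011] 0.62 [268. 221.]
target [0.546 0.216 0.009] 0.61 [260. 197.]
dome [ 0.525 -0.455  0.025] 0.94 [453. 197.]
dome [0.53  0.306 0.011] 0.4 [234. 202.]
stand [ 0.486 -0.278  0.012] 0.9 [401. 210.]
mirror [0.531 0.312 0.009] 0.38 [232. 201.]
lever_pin [ 0.438 -0.217  0.099] 0.6 [387. 221.]
felt_block [0.596 0.418 0.023] 0.78 [202. 183.]
chuck_key [ 0.444 -0.213  0.103] 0.63 [386. 219.]
[ 0.18822342 -0.62217513  0.22262027] [ 3.10765055e+00  4.59904505e-01 -6.22476311e-05] 0.8 1.0019532762085521
```

Run:
```python
import cv2,numpy as np
a=cv2.imread("pics/a.png")
b=cv2.imread("pics/b.png")
c1=cv2.resize(a[140:320,130:450],(800,450));cv2.imwrite("pics/c1.png",c1)
c2=cv2.resize(b[130:270,180:500],(800,350));
c3=cv2.resize(b[160:250,190:290],(278,250));c4=cv2.resize(b[160:250,370:480],(306,250))
o=np.zeros((600,800,3),np.uint8);o[:350]=c2;o[350:,:278]=c3;o[350:,400:706]=c4;cv2.imwrite("pics/c2.png",o)
```

```text
(no output)
```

View pics/c1.png

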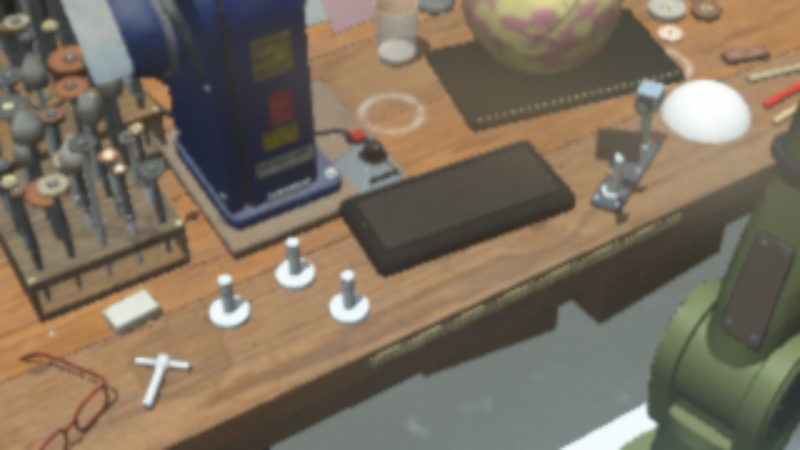

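View pics/c2.png

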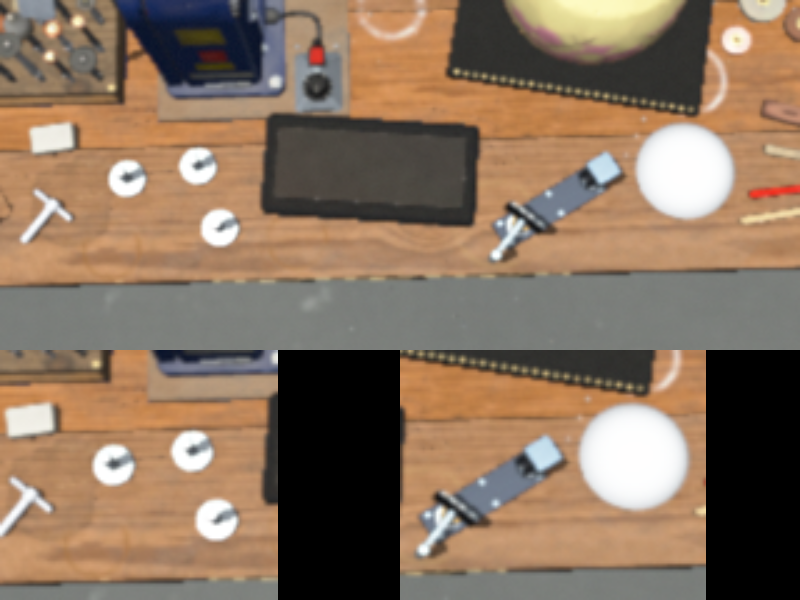

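The three look-alikes sit at top-view pixels (231,202), (260,196) and (268,221). The one meant is (231,202), scene (221,262), because it is farthest left at y≈0.31. Both crops show this: it is the leftmost stud, next to the felt block and the T-shaped key. The dome is at (453,198) and the stand's lever pin at about (379,232).

Run:
```python
from h import *
from scipy.optimize import least_squares
for n in("scene","top"):
    p=ctrl.get_image(n);P=pts(p);print(n)
    def near(x,y,r,z0,z1): 
        q=P[np.hypot(P[:,0]-x,P[:,1]-y)<r];return q[(q[:,2]>z0)&(q[:,2]<z1)]
    print("table z",np.median(near(.5,.1,.03,-.02,.02)[:,2]) if len(near(.5,.1,.03,-.02,.02)) else None, np.median(near(.42,-.35,.03,-.02,.02)[:,2]))
    f=near(.53,.31,.05,.006,.016);print("foot",len(f),(f.max(0)+f.min(0))/2,f.mean(0),np.ptp(f,axis=0))
    f=near(.53,.31,.05,.035,.09);print("pin",len(f),f.mean(0),f.min(0),f.max(0))
    d=near(.515,-.455,.07,.012,.06)
    r=least_squares(lambda s:np.linalg.norm(d-s,axis=1)-.075,[.515,-.455,-.03],loss="soft_l1",f_scale=.002);print("dome",len(d),r.x,r.x[2]+.075)
    s=near(.48,-.27,.13,.06,.16);s=s[s[:,1]>-.40]
    print("stand hi",len(s));b=near(.48,-.27,.12,.004,.016);rr=cv2.minAreaRect((b[:,:2]*1000).astype(np.float32));print("base",rr)
    for z0,z1 in((.118,.16),(.1,.118),(.06,.1)):
        q=s[(s[:,2]>z0)&(s[:,2]<z1)];print(z0);print(np.round(q[::max(1,len(q)//25)]*1000).astype(int).tolist())
    for t in("felt_block","chuck_key"):
        pass
```

```text
scene
table z 0.0024414241144001814 0.001677690017797162
foot 129 [0.52651578 0.31175204 0.01101505] [0.52995396 0.32012923 0.01066656] [0.06469331 0.0927786  0.00990535]
pin 49 [0.53149159 0.31967846 0.05637709] [0.52549263 0.31159381 0.03513529] [0.5435406  0.32718236 0.07239751]
dome 551 [ 0.52806307 -0.46510012 -0.02866138] 0.04633862250335832
stand hi 418
base ((480.24298095703125, -282.40460205078125), (214.66851806640625, 223.28465270996094), 70.31732177734375)
0.118
[[531, -331, 120], [516, -332, 121], [521, -319, 118], [513, -330, 119], [504, -323, 119], [464, -198, 133], [460, -208, 132], [456, -218, 130], [467, -206, 123], [456, -209, 130], [455, -222, 125], [445, -230, 128], [438, -237, 130], [432, -246, 130], [463, -207, 121], [451, -215, 126], [452, -229, 119], [443, -234, 123], [431, -236, 131], [454, -217, 119], [445, -227, 121], [435, -241, 122], [431, -242, 120], [401, -186, 136], [400, -186, 133], [393, -180, 136], [395, -178, 132], [397, -180, 125]]
0.1
[[530, -331, 116], [517, -338, 118], [509, -345, 115], [508, -331, 117], [511, -315, 117], [515, -314, 111], [49
[... 2003 characters left out ...]
 [502, -300, 112], [502, -316, 111], [500, -338, 116], [499, -307, 108], [499, -323, 110], [497, -301, 102], [496, -320, 108], [493, -307, 107], [492, -326, 109], [466, -202, 102], [458, -213, 112], [448, -223, 111], [438, -235, 110], [429, -245, 103]]
0.06
[[517, -308, 86], [505, -299, 96], [495, -302, 98], [491, -322, 96], [468, -202, 68], [463, -207, 78], [457, -212, 94], [453, -217, 76], [451, -218, 68], [447, -224, 95], [445, -222, 87], [442, -215, 87], [443, -227, 75], [440, -234, 94], [438, -218, 87], [435, -208, 88], [436, -240, 76], [432, -205, 88], [433, -244, 70], [429, -208, 84], [425, -205, 88], [421, -201, 93], [418, -198, 90], [416, -195, 85], [412, -191, 87], [409, -194, 86]]
```

Call:
move_arm(
  increments="30 25 4 0 0 -2.1 0;30 27 4 0 0 -2.1 0;30 27 4 0 0 -2.1 0;30 27 4 0 0 -2.1 0;30 27 4 0 0 -2.1 0;30 27 4 0 0 -2.1 0;30 27 4 0 0 -2.1 0;30 27 4 0 0 -2.1 0",
  grip_force=20,
)

```text
time: 1.57
position: [0.4294, -0.4067, 0.2551]
tool_rot: [3.141, -0.002, 0.001]
ft_force: [0.0, 0.2, 0.6]
grip_width: 1.001
grip_force: 0.0
```

Call:
move_arm(
  increments="10 39 0 0 0 0 0;10 39 0 0 0 0 0;10 39 0 0 0 0 0;10 39 0 0 0 0 0;10 39 0 0 0 0 0;10 39 0 0 0 0 0;10 39 0 0 0 0 0;10 39 0 0 0 0 0",
)

```text
time: 2.23
position: [0.5083, -0.0943, 0.255]
tool_rot: [3.141, 0.001, 0.001]
ft_force: [0.4, -0.1, -0.5]
grip_width: 0.999
grip_force: 0.0
```

Call:
move_arm(
  increments="2 39 0 0 0 0 0;2 39 0 0 0 0 0;2 39 0 0 0 0 0;2 39 0 0 0 0 0;2 39 0 0 0 0 0;2 39 0 0 0 0 0;2 39 0 0 0 0 0;2 39 0 0 0 0 0",
)

```text
time: 2.9
position: [0.5242, 0.2175, 0.255]
tool_rot: [3.141, -0.0, 0.002]
ft_force: [0.6, 0.8, -0.8]
grip_width: 1.002
grip_force: 0.0
```

```bash
cat > t.py <<'E'
from h import *
p=ctrl.get_image("wrist");print(p["position"])
for r in ctrl.find_in("target",p)[:4]: print(np.round(r["centre"],3),round(r["score"],2),np.round(proj(p,r["centre"])))
for n in("chuck_key","felt_block"):
    for r in ctrl.find_in(n,p)[:2]: print(n,np.round(r["centre"],3),round(r["score"],2))
P=pts(p);q=P[np.hypot(P[:,0]-.53,P[:,1]-.316)<.05]
f=q[(q[:,2]>.006)&(q[:,2]<.014)];print("foot",len(f));
if len(f): print(cv2.minEnclosingCircle((f[:,:2]*1000).astype(np.float32)),np.median(f[:,2]))
g=q[q[:,2]>.03]
if len(g): print("pin",len(g),g.mean(0),g.min(0),g.max(0))
g=g[g[:,2]>.06]
if len(g): print("top",len(g),g.mean(0))
E
python3 t.py
```

```text
[0.59993496 0.2171986  0.41637357]
[0.536 0.313 0.014] 0.88 [243. 156.]
[0.555 0.216 0.015] 0.74 [327. 139.]
[0.47  0.188 0.009] 0.67 [351. 209.]
chuck_key [0.495 0.431 0.01 ] 0.86
felt_block [0.59 0.42 0.02] 0.59
foot 1065
((537.299072265625, 316.8728332519531), 25.071334838867188) 0.008927894801392
pin 11413 [0.55296404 0.28200013 0.33682819] [0.52893462 0.26611558 0.03013468] [0.56357652 0.32536641 0.36750958]
top 11293 [0.55309572 0.28168373 0.33992912]
```

Call:
move_arm(
  increments="1 20 -5 0 0 0 0;1 20 -5 0 0 0 0;1 20 -5 0 0 0 0;1 20 -5 0 0 0 0;1 18 -5 0 0 0 0;0 0 -10 0 0 0 0;0 0 -10 0 0 0 0;0 0 0 0 0 0 0",
)

```text
time: 3.77
position: [0.5291, 0.3104, 0.2068]
tool_rot: [3.138, -0.003, -0.005]
ft_force: [-0.0, -0.5, 0.5]
grip_width: 1.003
grip_force: 0.0
```

```bash
python3 t.py
```

```text
[0.60556908 0.31053916 0.36780744]
[0.553 0.219 0.014] 0.92 [416. 150.]
[0.54  0.317 0.014] 0.9 [320. 163.]
[0.472 0.195 0.008] 0.68 [432. 224.]
chuck_key [0.493 0.433 0.01 ] 0.57
felt_block [0.593 0.42  0.019] 0.58
foot 1371
((537.11474609375, 317.1112365722656), 25.09932518005371) 0.009000725513250651
pin 41740 [0.55400644 0.31985953 0.29763839] [0.51868967 0.26603353 0.03038832] [0.56411643 0.36468851 0.32114722]
top 41652 [0.5540286  0.31986614 0.29817251]
```

Call:
move_arm(
  increments="3 3 -30 0 0 0 0;4 3 -30 0 0 0 0;0 0 -30 0 0 0 0;0 0 -30 0 0 0 0;0 0 -30 0 0 0 0;0 0 -20 0 0 0 0;0 0 -10 0 0 0 0;0 0 0 0 0 0 0",
)

```text
time: 4.63
position: [0.5354, 0.3183, 0.0277]
tool_rot: [3.14, -0.0, -0.005]
ft_force: [-0.5, -0.9, -0.1]
grip_width: 1.002
grip_force: 0.0
```

Call:
move_arm(
  increments="0 0 0 0 0 0 120;0 0 0 0 0 0 255;0 0 0 0 0 0 255;0 0 0 0 0 0 255;0 0 0 0 0 0 255;0 0 0 0 0 0 255;0 0 0 0 0 0 255;0 0 0 0 0 0 255",
)

```text
time: 5.3
position: [0.5362, 0.3198, 0.0297]
tool_rot: [3.142, 0.001, 0.0]
ft_force: [-0.1, -1.3, 0.2]
grip_width: 0.474
grip_force: 0.0
```

Call:
move_arm(
  increments="0 0 0 0 0 0 255;0 0 0 0 0 0 255;0 0 0 0 0 0 255;0 0 0 0 0 0 255;0 0 0 0 0 0 255;0 0 0 0 0 0 255;0 0 0 0 0 0 255;0 0 0 0 0 0 255",
)

```text
time: 5.97
position: [0.5362, 0.3196, 0.0295]
tool_rot: [3.141, 0.001, -0.0]
ft_force: [-0.2, -0.9, -0.0]
grip_width: 0.174
grip_force: 20.0
```

Call:
move_arm(
  increments="0 0 15 0 0 0 255;-2 0 30 0 0 0 255;-2 0 35 0 0 0 255;-2 -10 35 0 0 0 255;-2 -25 30 0 0 0 255;-2 -32 20 0 0 0 255;0 -34 5 0 0 0 255;0 -34 0 0 0 0 255",
)

```text
time: 6.63
position: [0.5269, 0.1852, 0.2031]
tool_rot: [-3.14, -0.005, -0.008]
ft_force: [0.5, 0.3, -2.3]
grip_width: 0.177
grip_force: 20.0
```

Call:
move_arm(
  increments="0 -35 0 0 0 0 255;0 -35 0 0 0 0 255;0 -35 0 0 0 0 255;0 -35 0 0 0 0 255;0 -35 0 0 0 0 255;0 -35 0 0 0 0 255;0 -35 0 0 0 0 255;0 -35 0 0 0 0 255",
)

```text
time: 7.3
position: [0.526, -0.0961, 0.2007]
tool_rot: [3.141, 0.003, 0.002]
ft_force: [0.8, 0.6, -2.0]
grip_width: 0.175
grip_force: 20.0
```

Call:
move_arm(
  increments="0 -35 0 0 0 0 255;0 -35 0 0 0 0 255;0 -35 0 0 0 0 255;0 -35 0 0 0 0 255;0 -35 0 0 0 0 255;0 -30 0 0 0 0 255;0 -20 0 0 0 0 255;0 -10 0 0 0 0 255",
)

```text
time: 7.97
position: [0.5252, -0.3339, 0.1999]
tool_rot: [3.14, -0.005, -0.0]
ft_force: [-0.3, -0.3, -1.5]
grip_width: 0.179
grip_force: 20.0
```

```bash
cat > d.py <<'E'
from h import *
from scipy.optimize import least_squares
p=ctrl.get_image("wrist");P=pts(p)
t=ctrl.get_state()["position"]
d=P[(np.hypot(P[:,0]-.53,P[:,1]+.465)<.075)&(P[:,2]>.01)&(P[:,2]<.05)]
if len(d)>50:
    r=least_squares(lambda s:np.linalg.norm(d-s,axis=1)-.075,[.527,-.465,-.03],loss="soft_l1",f_scale=.002);print("dome",len(d),r.x,r.x[2]+.075)
h=P[(np.hypot(P[:,0]-t[0],P[:,1]-t[1])<.04)&(P[:,2]<t[2]-.008)&(P[:,2]>t[2]-.05)]
print("tcp",t,"held",len(h))
if len(h)>20: print(h.min(0),h.max(0),h.mean(0),cv2.minEnclosingCircle((h[:,:2]*1000).astype(np.float32)))
E
python3 d.py
```

```text
dome 11763 [ 0.53033274 -0.46747123 -0.03101773] 0.04398226680679224
tcp [ 0.52521038 -0.33438877  0.19977572] held 3276
[ 0.51666913 -0.35942199  0.16948515] [ 0.55137675 -0.30969981  0.19176721] [ 0.53778255 -0.33463339  0.17957404] ((526.5758056640625, -334.6087951660156), 24.917320251464844)
```

Call:
move_arm(
  increments="0 -30 0 0 0 0 255;0 -30 0 0 0 0 255;0 -30 0 0 0 0 255;0 -20 0 0 0 0 255;0 -15 0 0 0 0 255;0 -5 0 0 0 0 255;0 0 0 0 0 0 255;0 0 0 0 0 0 255",
)

```text
time: 8.68
position: [0.5273, -0.4577, 0.1998]
tool_rot: [-3.14, -0.005, -0.001]
ft_force: [0.3, 0.3, -2.5]
grip_width: 0.174
grip_force: 20.0
```

```bash
cat >> d.py <<'E'
cv2.imwrite("pics/w1.png",p["frame"][:,:,::-1])
E
python3 d.py
```

```text
dome 9591 [ 0.53029166 -0.46743823 -0.03110501] 0.04389499421302053
tcp [ 0.52746759 -0.45738397  0.19993818] held 3271
[ 0.5186417  -0.48264531  0.16965862] [ 0.55332574 -0.43351527  0.1919019 ] [ 0.53988221 -0.4582961   0.17937407] ((528.47216796875, -458.36083984375), 24.925491333007812)
```

View pics/w1.png

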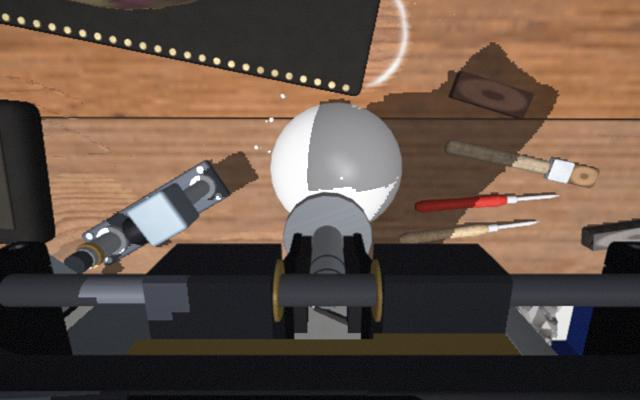

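The picture shows the target held upright, with its foot at (328,232). The dome is below and ahead at (336,165). The move needed is about +2 mm in x, −9 mm in y and −125 mm in z.

Call:
move_arm(
  increments="1 -4 -20 0 0 0 255;1 -5 -25 0 0 0 255;0 0 -25 0 0 0 255;0 0 -20 0 0 0 255;0 0 -15 0 0 0 255;0 0 -8 0 0 0 255;0 0 -4 0 0 0 255;0 0 0 0 0 0 255",
)

```text
time: 9.4
position: [0.5286, -0.4679, 0.0824]
tool_rot: [-3.141, -0.003, 0.001]
ft_force: [0.2, -0.2, -2.2]
grip_width: 0.175
grip_force: 20.0
```

```bash
python3 d.py
```

```text
dome 15475 [ 0.53011901 -0.46721689 -0.031081  ] 0.043919002899128284
tcp [ 0.52890302 -0.46860024  0.08341187] held 8040
[ 0.50415486 -0.50619207  0.03341424] [ 0.56886101 -0.42904756  0.0753707 ] [ 0.54446749 -0.4673256   0.04726437] ((530.7345581054688, -467.6033630371094), 38.984893798828125)
```

Call:
move_arm(
  increments="0 1 -2 0 0 0 255;0 0 -2 0 0 0 255;0 0 -1 0 0 0 255;0 0 -0.5 0 0 0 255;0 0 -0.5 0 0 0 255;0 0 0 0 0 0 255;0 0 0 0 0 0 255;0 0 0 0 0 0 255",
)

```text
time: 10.12
position: [0.5282, -0.4682, 0.0766]
tool_rot: [3.141, 0.001, 0.0]
ft_force: [0.6, 0.1, -2.2]
grip_width: 0.177
grip_force: 20.0
```

Call:
move_arm(
  increments="0 0 -0.5 0 0 0 255;0 0 -0.5 0 0 0 255;0 0 -0.5 0 0 0 255;0 0 0 0 0 0 255;0 0 0 0 0 0 255;0 0 0 0 0 0 255;0 0 0 0 0 0 255;0 0 0 0 0 0 255",
)

```text
time: 10.78
position: [0.5282, -0.4682, 0.0751]
tool_rot: [3.142, 0.001, -0.0]
ft_force: [0.2, 0.3, -1.3]
grip_width: 0.181
grip_force: 20.0
```

Call:
move_arm(
  increments="0 0 -0.5 0 0 0 255;0 0 0 0 0 0 255;0 0 0 0 0 0 255;0 0 0 0 0 0 255;0 0 0 0 0 0 255;0 0 0 0 0 0 255;0 0 0 0 0 0 255;0 0 0 0 0 0 255",
)

```text
time: 11.45
position: [0.5282, -0.4682, 0.0746]
tool_rot: [3.141, 0.001, 0.0]
ft_force: [-0.3, 0.1, -2.1]
grip_width: 0.175
grip_force: 20.0
```

Run:
```python
from h import *
for i in range(4):
    ctrl.get_image("top"); print(np.round(ctrl.get_state()["ft_force"],1),ctrl.get_state()["position"])
```

```text
[ 0.3  0.4 -1.5] [ 0.52823098 -0.46820067  0.07459907]
[-0.2  0.6 -1.3] [ 0.52822244 -0.46817873  0.07458654]
[ 0.3 -0.1 -1.9] [ 0.52821033 -0.46819212  0.07461152]
[-0.2  0.6 -3.1] [ 0.52822634 -0.46816306  0.07456982]
```

Call:
move_arm(
  increments="0 0 -0.5 0 0 0 255;0 0 0 0 0 0 255;0 0 0 0 0 0 255;0 0 0 0 0 0 255;0 0 -0.5 0 0 0 255;0 0 0 0 0 0 255;0 0 0 0 0 0 255;0 0 0 0 0 0 255",
)

```text
time: 12.32
position: [0.5284, -0.4683, 0.0743]
tool_rot: [3.141, 0.001, 0.001]
ft_force: [-1.2, 2.0, 4.7]
grip_width: 0.176
grip_force: 20.0
```

Call:
move_arm(
  increments="0 0 0.3 0 0 0 255;0 0 0 0 0 0 255;0 0 0 0 0 0 200;0 0 0 0 0 0 190;0 0 0 0 0 0 150;0 0 0 0 0 0 120;0 0 0 0 0 0 100;0 0 0 0 0 0 80",
  grip_force=3,
)

```text
time: 12.98
position: [0.5281, -0.4681, 0.0736]
tool_rot: [-3.141, -0.001, 0.0]
ft_force: [-0.3, -0.3, 0.9]
grip_width: 0.474
grip_force: 0.0
```

Call:
move_arm(
  increments="0 0 0 0 0 0 80;0 0 0 0 0 0 80;0 0 0 0 0 0 80;0 0 0 0 0 0 80;0 0 0 0 0 0 80;0 0 0 0 0 0 80;0 0 0 0 0 0 80;0 0 0 0 0 0 80",
)

```text
time: 13.65
position: [0.5283, -0.4682, 0.0739]
tool_rot: [3.141, 0.001, 0.0]
ft_force: [0.8, 0.5, -0.2]
grip_width: 0.688
grip_force: 0.0
```

```bash
sed -i 's/w1/w2/' d.py; python3 d.py
python3 - <<'E'
from h import *
print(ctrl.get_state()["grip_width"])
for n in("scene","top"):
    p=ctrl.get_image(n);P=pts(p);q=P[(np.hypot(P[:,0]-.53,P[:,1]+.467)<.02)&(P[:,2]>.07)&(P[:,2]<.12)];print(n,len(q));
E
```

```text
dome 17168 [ 0.53010536 -0.46719941 -0.03105649] 0.043943512962834455
tcp [ 0.52822229 -0.46817326  0.07392278] held 10671
[ 0.49663543 -0.50806525  0.0304456 ] [ 0.56811835 -0.42826524  0.0659145 ] [ 0.53862788 -0.46798184  0.0442033 ] ((528.240478515625, -468.1793212890625), 39.9869499206543)
0.6850700451215896
scene 45
top 4
```

View pics/w2.png

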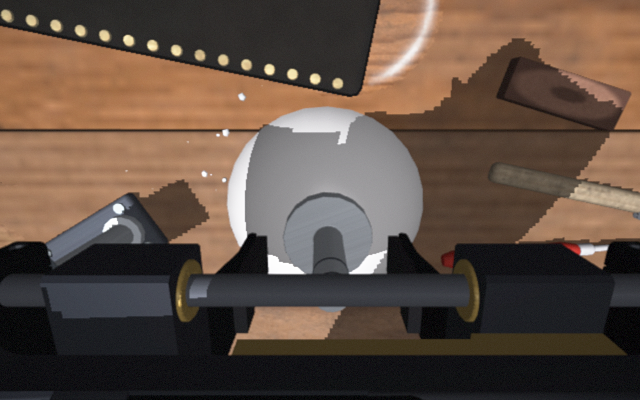

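The target stands upright on the crown at (328,235), released, with the fingers clear on both sides. I'll retreat straight up and go to the lever.

Call:
move_arm(
  increments="0 0 8 0 0 0 80;0 0 20 0 0 0 80;0 0 35 0 0 0 80;0 0 40 0 0 0 80;0 0 37 0 0 -3 80;-5 20 10 0 0 -6 80;-8 30 0 0 0 -6 80;-10 35 0 0 0 -6 80",
)

```text
time: 14.47
position: [0.5055, -0.3841, 0.2259]
tool_rot: [3.085, -0.583, 0.005]
ft_force: [0.3, 0.6, -0.7]
grip_width: 0.689
grip_force: 0.0
```

```bash
cat > m.py <<'E'
from h import *
s=ctrl.get_state();print(s["time"],s["position"],np.round(s["joint_positions"],2),s["grip_width"])
import sys
names=sys.argv[1:] or ["wrist"]
for n in names:
    p=ctrl.get_image(n);P=pts(p);t=np.array(s["position"])
    if n=="wrist": cv2.imwrite(f"pics/m{int(s['time']*100)}.png",p["frame"][:,:,::-1])
    print(n)
    q=P[(np.hypot(P[:,0]-.53,P[:,1]+.467)<.03)&(P[:,2]>.075)&(P[:,2]<.12)]
    if len(q): print("pin",len(q),q.mean(0),q.max(0)-q.min(0),q[:,2].max())
    # camera cube top
    q=P[(np.hypot(P[:,0]-.507,P[:,1]+.32)<.045)&(P[:,2]>.11)&(P[:,2]<.119)]
    if len(q)>20: print("cam",len(q),cv2.minAreaRect((q[:,:2]*1000).astype(np.float32)),q.mean(0))
    # base bar
    q=P[(np.hypot(P[:,0]-.48,P[:,1]+.28)<.12)&(P[:,2]>.007)&(P[:,2]<.013)&(P[:,1]>-.385)]
    if len(q)>20: 
        l=cv2.fitLine((q[:,:2]*1000).astype(np.float32),cv2.DIST_HUBER,0,.01,.01).ravel();print("bar",len(q),np.degrees(np.arctan2(l[1],l[0])),l[2:], cv2.minAreaRect((q[:,:2]*1000).astype(np.float32)))
    # mirror top edge
    q=P[(np.hypot(P[:,0]-.45,P[:,1]+.225)<.04)&(P[:,2]>.121)&(P[:,2]<.131)]
    if len(q)>20:
        l=cv2.fitLine((q[:,:2]*1000).astype(np.float32),cv2.DIST_HUBER,0,.01,.01).ravel();print("mir",len(q),np.degrees(np.arctan2(l[1],l[0])),q.mean(0),cv2.minAreaRect((q[:,:2]*1000).astype(np.float32)))
    q=P[(np.hypot(P[:,0]-.41,P[:,1]+.172)<.035)&(P[:,2]>.127)&(P[:,2]<.14)]
    if len(q): print("lp",len(q),q.mean(0),cv2.minEnclosingCircle((q[:,:2]*1000).astype(np.float32)))
    for t in ("lever_pin","mirror","stand"):
        for r in ctrl.find_in(t,p)[:1]: print(t,np.round(r["centre"],3),round(r["score"],2))
E
python3 m.py wrist scene
```

```text
14.4667 [ 0.50546168 -0.38413053  0.22589453] [ 0.87  0.3  -0.32  1.48  0.1   1.37 -1.41] 0.6887929823082144
wrist
pin 531 [ 0.52953645 -0.46870898  0.10335888] [0.01615737 0.0163171  0.03704587] 0.11206945943083096
cam 1752 ((512.271240234375, -325.7715759277344), (34.000423431396484, 47.88609313964844), 30.085609436035156) [ 0.51563    -0.33097529  0.11347816]
bar 1538 -62.703 [ 490.49863 -265.3135 ] ((496.23388671875, -263.8646545410156), (88.54864501953125, 182.86138916015625), 0.4957810938358307)
stand [ 0.511 -0.327  0.051] 0.62
scene
pin 43 [ 0.52322329 -0.46557801  0.0978403 ] [0.01704375 0.02057707 0.03769437] 0.11589009257064697
cam 66 ((509.0075988769531, -324.2326965332031), (32.686302185058594, 58.88152313232422), 35.94101333618164) [ 0.50935093 -0.32525228  0.114908  ]
bar 190 -64.920494 [ 472.24878 -279.5559 ] ((490.84130859375, -281.1434631347656), (209.9178009033203, 190.69122314453125), 3.1474101543426514)
mir 38 53.266304 [ 0.45170424 -0.22292555  0.1253738 ] ((451.22705078125, -225.1450653076172), (56.609580993652344, 11.678995132446289), 56.35665512084961)
lp 12 [ 0.39965451 -0.18172448  0.13252779] ((398.99407958984375, -181.34429931640625), 9.132843017578125)
lever_pin [ 0.444 -0.219  0.105] 0.8
mirror [ 0.446 -0.216  0.104] 0.55
stand [ 0.461 -0.24   0.084] 0.79
```

Call:
move_arm(
  increments="-13 28 0 0 0 -5 80;-13 28 0 0 0 -5 80;-13 28 0 0 0 -5 80;-13 28 0 0 0 -5 80;-13 28 0 0 0 -4 80;-13 28 0 0 0 0 80;-13 20 0 0 0 0 80;-12 10 0 0 0 0 80",
)

```text
time: 15.53
position: [0.4022, -0.1829, 0.2241]
tool_rot: [-2.904, 1.197, 0.0]
ft_force: [-0.2, 0.1, -0.6]
grip_width: 0.688
grip_force: 0.0
```

```bash
python3 m.py wrist
```

```text
15.5333 [ 0.40217343 -0.18293272  0.22414397] [ 0.78 -0.12 -0.38  1.92 -0.05  1.33 -1.94] 0.6875960813108958
wrist
bar 4693 -64.22423 [ 480.45523 -270.99423] ((474.0082702636719, -246.3131103515625), (158.2572021484375, 109.02347564697266), 80.88360595703125)
mir 648 50.03189 [ 0.45377377 -0.22728931  0.12423675] ((453.7832336425781, -227.46592712402344), (59.09592819213867, 6.042425632476807), 50.02484130859375)
lp 202 [ 0.4030699  -0.18498169  0.13146809] ((402.63726806640625, -184.50906372070312), 6.079392433166504)
lever_pin [ 0.44  -0.215  0.113] 0.68
mirror [ 0.441 -0.213  0.104] 0.74
stand [ 0.471 -0.251  0.008] 0.68
```

Call:
move_arm(
  increments="0 -1.5 -25 0 0 0 80;0 0 -30 0 0 0 80;0 0 -30 0 0 0 80;0 0 -20 0 0 0 80;0 0 -12 0 0 0 80;0 0 -5 0 0 0 80;0 0 0 0 0 0 80;0 0 0 0 0 0 80",
  grip_force=20,
)

```text
time: 16.4
position: [0.403, -0.1874, 0.1023]
tool_rot: [-2.902, 1.202, -0.001]
ft_force: [0.0, 0.7, 0.3]
grip_width: 0.688
grip_force: 0.0
```

Call:
move_arm(
  increments="0 0 0 0 0 0 255;0 0 0 0 0 0 255;0 0 0 0 0 0 255;0 0 0 0 0 0 255;0 0 0 0 0 0 255;0 0 0 0 0 0 255;0 0 0 0 0 0 255;0 0 0 0 0 0 255",
)

```text
time: 17.07
position: [0.4024, -0.1865, 0.102]
tool_rot: [-2.902, 1.201, -0.001]
ft_force: [4.1, 4.6, -1.1]
grip_width: 0.166
grip_force: 3.8
```

Call:
move_arm(
  increments="0 0 0 0 0 0 255;0 0 0 0 0 0 255;0 0 0 0 0 0 255;0 0 0 0 0 0 255;0 0 0 0 0 0 255;0 0 0 0 0 0 255;0 0 0 0 0 0 255;0 0 0 0 0 0 255",
)

```text
time: 17.73
position: [0.4034, -0.1854, 0.102]
tool_rot: [-2.902, 1.199, -0.002]
ft_force: [3.0, 4.3, -1.8]
grip_width: 0.125
grip_force: 20.0
```

Call:
move_arm(
  increments="3 3 0 0 0 0 255;3 3 0 0 0 0 255;3 3 0 0 0 0 255;3 2.5 0 0 0 0 255;3 2 0 0 0 0 255;4 2.5 0 0 0 0 255;4 2 0 0 0 0 255;3 2 0 0 0 0 255",
)

```text
time: 18.4
position: [0.4285, -0.1665, 0.1017]
tool_rot: [2.903, -1.201, -0.001]
ft_force: [-3.1, -2.1, 1.5]
grip_width: 0.135
grip_force: 20.0
```

Call:
move_arm(
  increments="0 0 0 0 0 0 255;0 0 0 0 0 0 255;0 0 0 0 0 0 255;0 0 0 0 0 0 255;0 0 0 0 0 0 255;0 0 0 0 0 0 255;0 0 0 0 0 0 255;0 0 0 0 0 0 255",
)

```text
time: 19.07
position: [0.4281, -0.1666, 0.1017]
tool_rot: [-2.903, 1.201, 0.001]
ft_force: [-1.8, -0.1, -1.7]
grip_width: 0.131
grip_force: 20.0
```

```bash
python3 m.py wrist scene top
```

```text
19.0667 [ 0.42805956 -0.16661235  0.10172006] [ 0.74  0.04 -0.43  2.04  0.02  1.07 -2.05] 0.1305099531694557
wrist
bar 7589 -70.29567 [ 474.94965 -258.93274] ((471.0597229003906, -232.0106658935547), (145.38162231445312, 99.7811279296875), 73.42127990722656)
mir 2208 24.819635 [ 0.45549858 -0.22589711  0.12417726] ((455.0459899902344, -226.23345947265625), (59.64136505126953, 6.062835693359375), 24.787248611450195)
lp 502 [ 0.43359104 -0.17662163  0.13330544] ((434.89483642578125, -176.29501342773438), 13.617718696594238)
lever_pin [ 0.447 -0.217  0.112] 0.69
mirror [ 0.444 -0.217  0.104] 0.7
stand [ 0.467 -0.235  0.011] 0.61
scene
pin 42 [ 0.52403442 -0.46625989  0.0975678 ] [0.02231661 0.01968295 0.03788375] 0.11436223094613185
cam 57 ((513.7003784179688, -329.31158447265625), (31.923492431640625, 40.94137191772461), 19.36480140686035) [ 0.51328781 -0.32859462  0.11496718]
bar 184 -67.54793 [ 466.24936 -269.3756 ] ((474.3357238769531, -271.58599853515625), (195.05039978027344, 176.0103759765625), 81.30418395996094)
lp 34 [ 0.42023127 -0.16108568  0.13351089] ((418.4796142578125, -158.8029022216797), 16.149728775024414)
lever_pin [ 0.434 -0.222  0.091] 0.49
mirror [ 0.435 -0.219  0.092] 0.6
stand [ 0.454 -0.235  0.043] 0.8
top
pin 37 [ 0.52332495 -0.46580914  0.10061326] [0.01617395 0.01666176 0.04036104] 0.11598892869541544
cam 101 ((507.47698974609375, -322.8052978515625), (33.376564025878906, 46.583282470703125), 32.31772232055664) [ 0.50912347 -0.32647706  0.11444928]
bar 139 21.293644 [ 492.22137 -311.37088] ((497.8023986816406, -326.212646484375), (226.14100646972656, 135.07513427734375), 20.39276885986328)
stand [ 0.504 -0.314  0.013] 0.77
```

Call:
move_arm(
  increments="0.8 0.3 0 0 0 0 255;0.7 0.3 0 0 0 0 255;0 0 0 0 0 0 255;0 0 0 0 0 0 255;0 0 0 0 0 0 255;0 0 0 0 0 0 255;0 0 0 0 0 0 255;0 0 0 0 0 0 255",
)

```text
time: 20.33
position: [0.4295, -0.166, 0.1017]
tool_rot: [2.903, -1.201, -0.001]
ft_force: [-3.2, 0.4, -2.7]
grip_width: 0.133
grip_force: 20.0
```

```bash
python3 m.py wrist | grep -E "mir |lp|\["; ls pics
```

```text
20.3333 [ 0.42946515 -0.16599439  0.10173408] [ 0.73  0.04 -0.43  2.04  0.02  1.07 -2.06] 0.13252525284615332
bar 7637 -70.48509 [ 475.1311  -259.04904] ((470.84320068359375, -232.4736328125), (145.22543334960938, 100.33259582519531), 74.18004608154297)
mir 2190 23.578062 [ 0.45576761 -0.22578232  0.12415954] ((454.98333740234375, -226.1983642578125), (59.893638610839844, 6.135704040527344), 23.535470962524414)
lp 478 [ 0.43425087 -0.17666026  0.13315564] ((435.5867919921875, -175.46719360351562), 13.277606010437012)
lever_pin [ 0.448 -0.219  0.109] 0.74
mirror [ 0.445 -0.219  0.106] 0.69
stand [ 0.47  -0.237  0.01 ] 0.8
a.png
b.png
c1.png
c2.png
m1446.png
m1553.png
m1906.png
m2033.png
w1.png
w2.png
```

```bash
python3 -c "
from bench import ctrl;print(ctrl.close_job())"
```

```text
the job is handed in; nothing more can be done
None
```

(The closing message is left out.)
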